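# Index the drill bush to the third hole and hold it

### The job

Push the dark wooden handle blank square and flush into the fence corner of the drilling jig, against both fences. Then grip the jig's black knob and turn it clockwise, counting the clicks, to the third stop and not past it, so that the drill bush stands over the middle of the blank for its centre pin hole. The carriage springs back when the knob is let go, so finish still gripping the knob on the third click while I drill; leave the dish, the bone scale and the red case beside the jig where they are.

Things in the scene. Friction and masses are not known exactly. Their poses are not given: they have to be found in the camera images.
- blank_center (a point): Centre of the loose dark-brown wooden handle blank, a plain block 70 mm long (its own x axis) x 30 mm wide (its y) x 12 mm high (its z); it starts lying loosely on the jig's base plate, 2 to 5 cm away from each fence and a little askew. About 40 g.
- fence_corner (a point): Inner corner of the jig's two dark steel fences, on the base plate's top (12 mm above the bench), with the jig's axes. Long fence: face in plane x = 0, y from 4 to 94 mm. End fence: face in plane y = 0, x from -48 to -4 mm. Both stand 10.5 mm above the plate. A flush blank touches both along their length: its centre at x = -15, y = 35 mm, its length along y.
- bush (a point): Lower end of the drill bush (hollow steel sleeve 12 mm across, brass flange) on the carriage's aluminium arm, 3 mm above a blank on the plate; the arm is 11.5 mm above it. It slides along the jig's +y, geared to the knob, 13.5 mm a click. Parked it stands over the end fence, 5.5 mm outside its face; at the third stop 35 mm inside it, over the middle of a flush blank.
- knob_grip (a point): Middle of the knob's black bar grip, on its upright axis (jig x = 69, y = 30 mm), 70 mm above the bench. Bar: 50 mm long (its x axis, along the jig's x when parked; white line on the -x half), 14 mm thick (its y: grip across this), from 12 mm below to 14 mm above this point. Beside the slim stem under it all is free to 23 mm below this point, where a pin wheel (60 mm across) begins.
- index_knob (a joint): Turn of the knob, rad: 0 parked at its start, growing clockwise seen from above. A spring ball on a pin wheel clicks at each stop, every 24 degrees: 0.419, 0.838, third 1.257, then 1.676, 2.094; end 2.22. A return spring (0.10 to 0.14 N m) drives it back to 0 when let go; the ball adds or takes some 0.04 N m just after or before a stop, too little to hold it.
- pin_dish: Small grey steel dish, 74 mm across, 18 mm high, standing on the bench beside the jig; origin under its centre.
- bone_scale: Pale bone handle scale, 19 x 121 x 4 mm (x, y, z), lying on the bench; origin under its centre.
- cutter_case: Small red case, 31 x 78 x 19 mm (x, y, z), lying on the bench; origin under its centre.
- drill_jig: Drilling jig, screwed to the bench: aluminium plate 12 mm thick, from x = -95 to 130 and y = -55 to 130 mm about its origin, which lies on the bench under the fence corner. Behind the long fence run the guide rail and the geared carriage, then the knob. The bush's flange, 47 mm above the bench, is the highest thing near the blank; the knob's top is at 84 mm.
Mind the look-alikes: they are no part of the job. Leave any purple look-alike of the part that bears blank_center alone.

How it is judged:
By the outcome, as a careful person would: the job done as asked, in the order asked, and still so for the second after the job is handed in, while the arm keeps its last pose, push and grip.
It also fails if it takes over 64 s, if anything falls off the work surface, if the arm or the gripper's body presses on something with over 40 N, if the wrist force passes 120 N, or if a joint passes its speed limit or range.

### The arm

A 6-joint arm with a two-finger parallel gripper is mounted at the origin on a cart in front of the work surface, level with it; the furniture and walls round the work are solid. World frame = base frame: x ahead of the robot, y to its left, z up, the work surface at z = 0. Lengths are in m, angles in rad, forces in N, time in s.
With the tool pointing down it reaches from about 0.35 to 1 m from the base axis. Payload 7.1 kg.
Tool frame: the origin (TCP) lies between the finger pads; the fingertips stand 22 mm ahead of it and the grasp point (between the pads) lies 3 mm ahead of it; z points along the fingers, y is the line along which they close (so a half turn about z gives the same grasp; the last joint's range is limited). The gripper opens to 85 mm and grips with 20 to 120 N. Pads are 22 mm wide; open, the fingers measure 114 mm over their backs; the gripper's body (76 mm by 85 mm) begins 54 mm behind the grasp point. The pads swing forward as they close: fully open they stand 13 mm farther back than shut.
Start: joints at [1.267, 0.423, 1.63, -0, 1.089, -0.019], TCP at [0.176, 0.6, 0.253] pointing down, gripper open.
Joint ranges: [-3, 3], [-0.9, 2.11], [0.09, 2.58], [-1.31, 4.45], [0.11, 2.69], [-2.54, 2.54]. Speed limits (rad/s): [2.39, 2.39, 3.01, 3.14, 3.14, 3.14].

### API

Orientations are given as a rotation vector (axis times angle).
In Python, from rig import manip gives the robot as it stands. The module is installed in compiled form; this text tells all that it offers. Calls block until the motion is done:
- manip.move_to(position, orientation): joint-space move of the TCP to a pose.
- manip.servo_line(position, orientation=None, rate=0.15): straight line of the TCP; orientation=None keeps the orientation; rate is the mean speed in m/s.
- manip.set_joints(angles): joint-space move.
- manip.command_gripper(opening, f_grip=None): finger opening in m; f_grip is the grip in N (None keeps the last); returns when the fingers have stopped.
- manip.hold(seconds).
- manip.solve_ik(position, orientation): joint angles nearest the present ones, or None.
- manip.camera(name): name is "side" or "top"; returns a dict with "image" (384x512x3 uint8, red, green, blue), "fx", "fy", "cx", "cy" (pixels), "cam_to_world" (4x4, takes a point from camera to world coordinates). Camera axes: x right, y down, z forward; pixel columns grow to the right and rows downward; lengths in m; the calibration is good to about 2 mm. A picture is of the moment at which its call begins. There is no depth.
A pose or a line that the arm cannot do raises manip.IKError and nothing moves.
- manip.sign_off(): hands the job in; it is judged then, once.
Readings, each from a call of its own:
- manip.get_time(): time.
- manip.get_joint_positions(): joint angles.
- manip.get_joint_vel(): joint speeds.
- manip.get_tau(): joint torques, N m.
- manip.get_position(): TCP position.
- manip.get_ee_rot(): TCP orientation.
- manip.get_contact_force(): force on the tool from outside, world axes, zero at the start.
- manip.get_torque(): the same for the moment, N m.
- manip.get_width(): finger opening in m.
- manip.get_grip_force(): force on a finger pad.
Only numpy, scipy, OpenCV 4.12 (cv2) and the standard library are available. Lean on these libraries where they do the work, as an engineer would, in place of code of your own. Each camera call takes 0.05 s, during which the arm holds its last target. There are 200 camera calls.

## Working session

There is one attempt and no reset: what is moved stays moved. The work goes in short steps, each a Python script; the robot and the scene stay as the last script left them, time stands still between calls to the robot, and variables do not carry over. Pictures are saved under pics/ and viewed, at most 10 in all, crops included, and the job is handed in when it is done.

```bash
mkdir -p pics; python3 - <<'E'
from rig import manip
import cv2,numpy as np
for n in("top","side"):
    c=manip.camera(n); np.savez(n+"0.npz",**c)
    print(n,c["fx"],c["fy"],c["cx"],c["cy"],np.round(c["cam_to_world"],3).tolist())
    cv2.imwrite(f"pics/{n}0.png",cv2.resize(c["image"][:,:,::-1],(768,576),interpolation=cv2.INTER_CUBIC))
print(manip.get_time(),manip.get_ee_rot(),manip.get_width())
E
```

```text
top 440.0036252759078 440.0036252759078 253.87106755226108 189.48793246791408 [[-0.006, -0.997, 0.081, 0.483], [-1.0, 0.004, -0.02, -0.014], [0.019, -0.081, -0.997, 1.033], [0.0, 0.0, 0.0, 1.0]]
side 412.324858531647 412.324858531647 261.38642330591705 197.01406955842052 [[0.967, -0.185, 0.174, 0.398], [-0.254, -0.647, 0.719, -0.611], [-0.02, -0.74, -0.673, 0.644], [0.0, 0.0, 0.0, 1.0]]
0.1 [-4.45814371e-01 -3.10956445e+00  2.14977245e-03] 0.08521524240346769
```

View pics/top0.png

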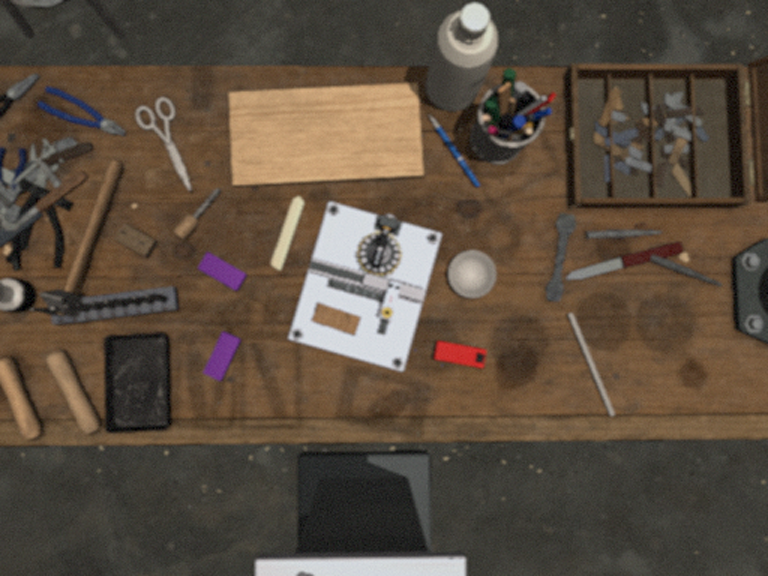

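View pics/side0.png

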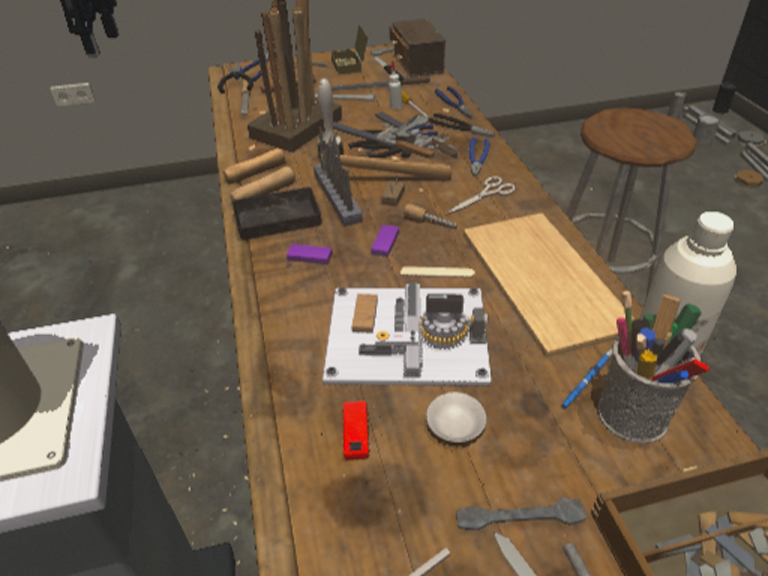

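Candidates for the blank (top view, 768-px scale): the brown block on the plate at (336,318), purple look-alikes at (221,271) and (222,356), and a bench scrap at (136,240). I choose the brown block on the plate. A close crop will check it and give the measurements.

```bash
python3 - <<'E'
import cv2,numpy as np
im=np.load("top0.npz")["image"][:,:,::-1]
# crop cols 188..300, rows 130..250 x? 
c=im[130:250,185:305]; cv2.imwrite("pics/topcrop.png",cv2.resize(c,(600,600),interpolation=cv2.INTER_CUBIC))
im=np.load("side0.npz")["image"][:,:,::-1]
c=im[185:260,212:332]; cv2.imwrite("pics/sidecrop.png",cv2.resize(c,(800,500),interpolation=cv2.INTER_CUBIC))
E
```

```text
(no output)
```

View pics/topcrop.png

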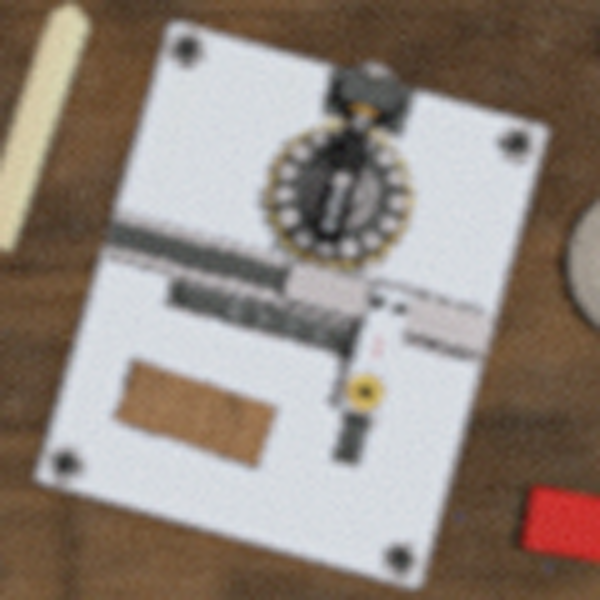

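View pics/sidecrop.png

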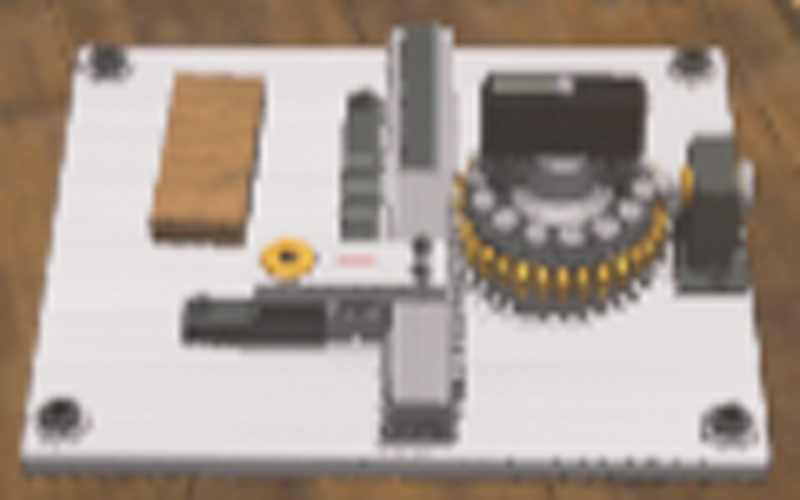

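The crops confirm the choice: a brown block lying askew on the plate, with its top corners at (135,360), (277,407), (258,466) and (114,417) in the top crop. The plate corners are clear in both crops. Next I fit the jig and blank poses using both cameras.

```bash
cat > fit.py <<'E'
import numpy as np
from scipy.optimize import least_squares
def cam(n): return np.load(n+"0.npz")
def proj(c,P):
    T=c["cam_to_world"]; q=(np.atleast_2d(P)-T[:3,3])@T[:3,:3]
    return np.c_[c["fx"]*q[:,0]/q[:,2]+c["cx"],c["fy"]*q[:,1]/q[:,2]+c["cy"]]
def pose(p,L):
    c,s=np.cos(p[2]),np.sin(p[2]); L=np.asarray(L,float)
    return np.c_[p[0]+c*L[:,0]-s*L[:,1],p[1]+s*L[:,0]+c*L[:,1],L[:,2]]
T,S=cam("top"),cam("side")
t=lambda a:(np.array(a)+.5)/5-.5+[185,130]
s=lambda a:(np.array(a)+.5)/(20/3)-.5+[212,185]
def solve(L,tp,sp,x0,b=None):
    out=[]
    for w in((1,1),(1,0),(0,1)):
        f=lambda p:np.r_[w[0]*(proj(T,pose(p,L))-t(tp)).ravel(),w[1]*(proj(S,pose(p,L))-s(sp)).ravel()]
        r=least_squares(f,x0); out.append(r.x); print(np.round(r.x,4),"rms px",np.sqrt(np.mean(r.fun**2)).round(2))
    return out[0]
if __name__=="__main__":
    print("jig")
    L=[(.130,.130,.012),(.130,-.055,.012),(-.095,-.055,.012),(-.095,.130,.012)]
    j=solve(L,[(168,20),(550,128),(422,588),(37,480)],[(722,47),(768,460),(22,462),(80,47)],[.5,0,-.2])
    print("blank")  # x axis along jig y
    L=[(.035,-.015,.024),(-.035,-.015,.024),(-.035,.015,.024),(.035,.015,.024)]
    b=solve(L,[(135,360),(277,407),(258,466),(114,417)],[(265,76),(245,224),(152,219),(177,73)],[.45,.05,1.3])
    c_,s_=np.cos(j[2]),np.sin(j[2]); d=b[:2]-j[:2]
    print("blank in jig",c_*d[0]+s_*d[1],-s_*d[0]+c_*d[1],np.degrees(b[2]-j[2]))
    # knob check
    for q in((.069,.030,.084),(-.015,-.0055,.047)):
        P=pose(j,[q]);print(P.round(4),((proj(T,P)-[185,130])*5).round(),((proj(S,P)-[212,185])*20/3).round())
    np.save("jig.npy",j)
E
python3 fit.py
```

```text
jig
[ 0.5373 -0.0426 -0.2792] rms px 0.65
[ 0.5383 -0.0417 -0.2785] rms px 0.24
[ 0.5362 -0.044  -0.2798] rms px 0.41
blank
[0.5134 0.0342 1.2408] rms px 0.39
[0.5139 0.0349 1.2413] rms px 0.25
[0.5128 0.0329 1.2406] rms px 0.05
blank in jig -0.04413534987411476 0.06725094103208264 87.09129226987433
[[ 0.6119 -0.0327  0.084 ]] [[343. 180.]] [[565.  81.]]
[[ 0.5213 -0.0437  0.047 ]] [[367. 391.]] [[287. 251.]]
```

```bash
cat > h.py <<'E'
import numpy as np, cv2
from scipy.spatial.transform import Rotation as R
from rig import manip
j=np.load("jig.npy"); c,s=np.cos(j[2]),np.sin(j[2])
def W(x,y,z): return [j[0]+c*x-s*y, j[1]+s*x+c*y, z]
def ori(turn=0,flip=0):   # tool down, its y along jig y, turned clockwise by turn
    a=j[2]+np.pi/2-turn+flip*np.pi
    y=np.array([np.cos(a),np.sin(a),0]); z=np.array([0,0,-1.])
    return R.from_matrix(np.c_[np.cross(y,z),y,z]).as_rotvec()
def inj(v): return np.array([c*v[0]+s*v[1],-s*v[0]+c*v[1],v[2]])
def F(): return inj(manip.get_contact_force())
def P():
    p=np.array(manip.get_position()); return inj(p-[j[0],j[1],0])
def push(p,d,fmax,n,step=.001,o=None):
    """step from jig point p along jig direction d until the resisting force exceeds fmax"""
    p=np.array(p,float); d=np.array(d,float); f0=F()@d
    for i in range(n):
        p=p+d*step; manip.servo_line(W(*p),o,rate=.03)
        f=-(F()@d-f0)
        if f>fmax: break
    print("push end",(p*1000).round(1),"meas",(P()*1000).round(1),"f",round(f,1),"i",i,"t",round(manip.get_time(),1)); return p
def snap(name,box=None,k=5):
    cam=manip.camera(name.split("_")[0]); im=cam["image"][:,:,::-1]
    if box: im=im[box[1]:box[3],box[0]:box[2]]
    cv2.imwrite(f"pics/{name}.png",cv2.resize(im,None,fx=k,fy=k,interpolation=cv2.INTER_CUBIC))
E
python3 - <<'E'
from h import *
for fl in(0,1):
    for t in(0,1.257):
        q=manip.solve_ik(W(.069,.03,.076),ori(t,fl)); print(fl,t,None if q is None else np.round(q,2))
    for p in((-.085,.067,.037),(-.015,.125,.037)):
        q=manip.solve_ik(W(*p),ori(0,fl)); print(fl,p,None if q is None else np.round(q,2))
print(F())
E
```

```text
0 0 [-0.07  0.64  1.75 -0.    0.75 -1.36]
0 1.257 [-0.07  0.64  1.75 -0.    0.75 -0.11]
0 (-0.085, 0.067, 0.037) [ 0.07  0.59  2.06 -0.    0.49 -1.22]
0 (-0.015, 0.125, 0.037) [ 0.12  0.66  1.86 -0.    0.62 -1.17]
1 0 [-0.07  0.64  1.75 -0.    0.75  1.78]
1 1.257 None
1 (-0.085, 0.067, 0.037) [ 0.07  0.59  2.06 -0.    0.49  1.92]
1 (-0.015, 0.125, 0.037) [ 0.12  0.66  1.86 -0.    0.62  1.97]
[ 0.60591193 -0.3003376   0.48370366]
```

```bash
python3 - <<'E'
from h import *
o=ori()
manip.command_gripper(.03,20)
manip.move_to(W(-.088,.067,.13),o)
manip.servo_line(W(-.088,.067,.0375),o,rate=.2)
print(manip.get_time(),F().round(1),P().round(4))
manip.servo_line(W(-.047,.067,.0375),o,rate=.06)
print(F().round(1),P().round(4))
p=push((-.047,.067,.0375),(1,0,0),6,12)
manip.servo_line(W(p[0]-.006,.067,.0375),o,rate=.1)
snap("side_1",(212,185,332,260),6)
E
```

```text
3.575 [ 0.1  0.1 -0. ] [-0.0879  0.0673  0.0377]
[ 0.1 -0.3 -0.5] [-0.0474  0.0668  0.0373]
push end [-40.   67.   37.5] meas [-41.8  66.8  37.2] f 7.2 i 6 t 6.2
```

View pics/side_1.png

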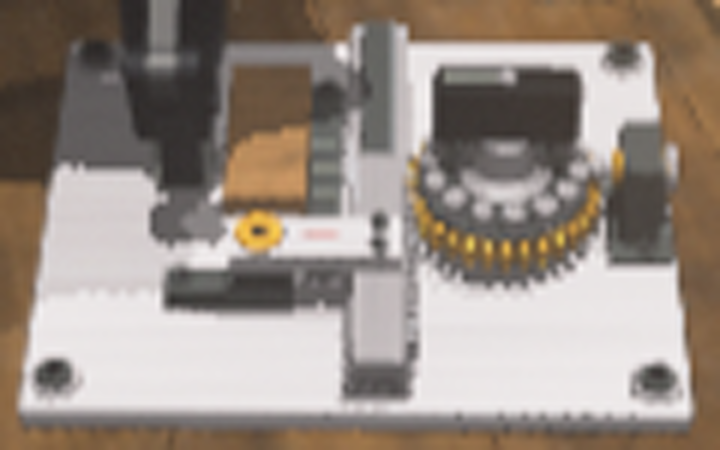

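The crop shows the blank square against the long fence (its right edge at x≈308, next to the fence). Now I push its end along -y.

```bash
python3 - <<'E'
from h import *
o=ori()
manip.servo_line(W(-.050,.067,.05),o,rate=.2)
manip.servo_line(W(-.015,.128,.05),o,rate=.2)
manip.command_gripper(0,20)
manip.servo_line(W(-.015,.128,.038),o,rate=.1)
print(F().round(1),P().round(4),manip.get_width())
manip.servo_line(W(-.015,.091,.038),o,rate=.06)
print(F().round(1),P().round(4))
p=push((-.015,.091,.038),(0,-1,0),6,14)
manip.servo_line(W(-.015,p[1]+.006,.038),o,rate=.1)
snap("side_2",(212,185,332,260),6); snap("top_2",(185,130,305,250),5)
print(manip.get_time())
E
```

```text
[-0.1 -0.4 -0.3] [-0.0156  0.1277  0.0374] -0.0001579320641110118
[-0.6 -0.4 -0.8] [-0.0149  0.0909  0.038 ]
push end [-15.  82.  38.] meas [-14.7  83.5  38.3] f 11.0 i 8 t 10.9
11.2417
```

View pics/side_2.png

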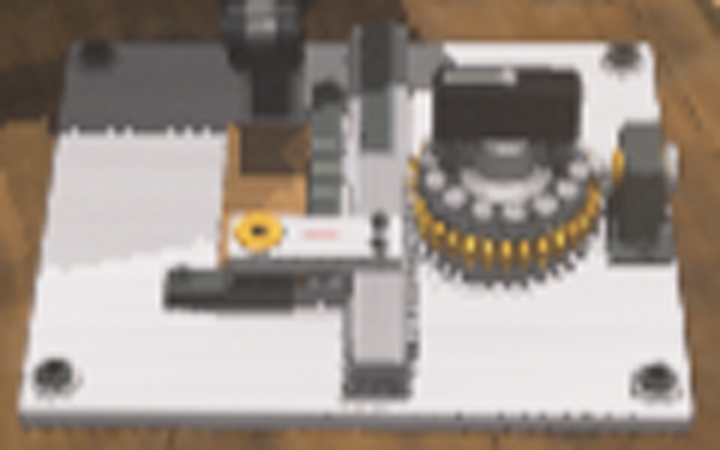

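The blank is against the end fence. I repeat both pushes, lower and more gently, to seat it, then go to the knob.

```bash
python3 - <<'E'
from h import *
o=ori()
manip.servo_line(W(-.015,.100,.055),o,rate=.2)
manip.servo_line(W(-.056,.042,.055),o,rate=.2)
manip.command_gripper(.03,20)
manip.servo_line(W(-.056,.042,.0375),o,rate=.1)
manip.servo_line(W(-.046,.042,.0375),o,rate=.06)
p=push((-.046,.042,.0375),(1,0,0),6,10)
manip.servo_line(W(p[0]-.010,.042,.0375),o,rate=.1)
manip.servo_line(W(-.056,.042,.055),o,rate=.2)
manip.servo_line(W(-.015,.105,.055),o,rate=.2)
manip.command_gripper(0,20)
manip.servo_line(W(-.015,.105,.038),o,rate=.1)
manip.servo_line(W(-.015,.088,.038),o,rate=.06)
p=push((-.015,.088,.038),(0,-1,0),6,10)
manip.servo_line(W(-.015,p[1]+.010,.038),o,rate=.1)
manip.servo_line(W(-.015,.100,.14),o,rate=.3)
manip.command_gripper(.045,40)
manip.servo_line(W(.069,.030,.14),o,rate=.3)
print(manip.get_time(),F().round(2))
manip.servo_line(W(.069,.030,.073),o,rate=.1)
print(F().round(2),P().round(4))
snap("side_3",(212,150,332,260),5)
E
```

```text
push end [-40.   42.   37.5] meas [-41.8  41.8  37.2] f 7.6 i 5 t 14.5
push end [-15.  82.  38.] meas [-14.8  83.4  38.2] f 10.2 i 5 t 18.2
19.975 [-1.3   0.13  0.91]
[0.62 0.3  0.48] [0.0693 0.0302 0.0733]
```

View pics/side_3.png

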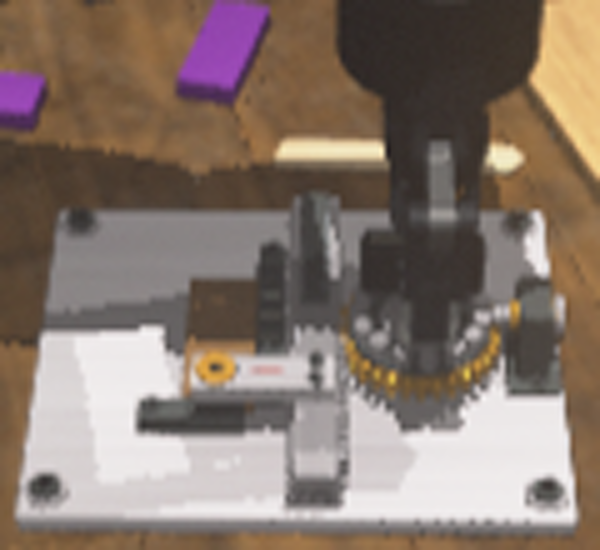

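Both pushes stopped at the same places as before, so the blank is seated. The gripper straddles the bar at about (425,260). Now I grip it and check the side forces.

```bash
python3 - <<'E'
from h import *
f0=F(); t0=np.array(manip.get_torque())
manip.command_gripper(0,50); manip.hold(.2)
print(manip.get_width(),manip.get_grip_force(),(F()-f0).round(2),(np.array(manip.get_torque())-t0).round(3),(P()*1e3).round(1),manip.get_time())
E
```

```text
0.018385541231234936 48.731317673809826 [-1.23  6.8   3.18] [ 1.118 -0.002  0.014] [69.5 31.3 74.1] 21.4
```

```bash
python3 - <<'E'
from h import *
for y in(.0315,.033):
    manip.servo_line(W(.069,y,.073),ori(),rate=.03); manip.hold(.1)
    print(y,manip.get_width(),manip.get_grip_force(),F().round(2),np.round(manip.get_torque(),3),(P()*1e3).round(1),manip.get_time())
snap("side_4",(270,150,330,250),6)
E
```

```text
0.0315 0.01852459803987849 49.18650563922711 [-1.82 -0.61  5.59] [-0.002  0.164  0.032] [69.5 31.5 74.1] 21.75
0.033 0.01851280732211107 49.394537669140846 [-0.92 -6.52  6.37] [-1.107  0.483  0.002] [69.5 31.7 74.1] 22.1
```

View pics/side_4.png

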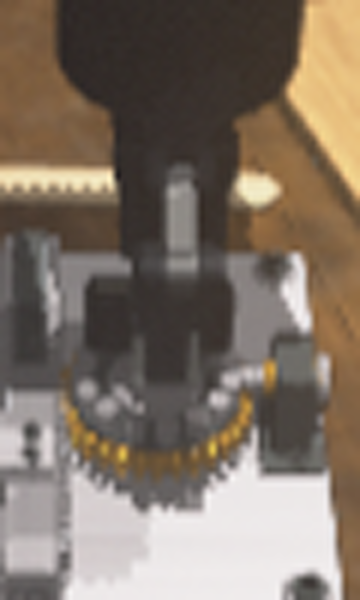

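Side forces balance at jig y = 31.5 mm, so the true axis is about 1.5 mm off my fit, and the yaw moment is near zero. The picture shows both fingers on the bar, at (165,320). I turn in small steps and log the moment to find the clicks.

```bash
python3 - <<'E'
from h import *
pos=W(.0693,.0316,.074)
manip.move_to(pos,ori(0)); t0=manip.get_time()
def ang():
    y=R.from_rotvec(manip.get_ee_rot()).as_matrix()[:,1]
    return np.degrees(j[2]+np.pi/2-np.arctan2(y[1],y[0]))
for d in list(range(0,67,3)):
    manip.move_to(pos,ori(np.radians(d)))
    print(d,ang().round(2),"Mz",round(manip.get_torque()[2],3),F().round(1),"w",round(manip.get_width()*1e3,2),"t",round(manip.get_time(),2))
    if np.linalg.norm(F())>35: print("stop");break
E
```

```text
0 -0.01 Mz 0.005 [-0.  -2.2  0.9] w 18.35 t 22.65
3 2.91 Mz 0.126 [ 1.5 -2.8  1.2] w 18.3 t 22.9
6 5.87 Mz 0.102 [ 0.4 -4.1  2.5] w 18.46 t 23.15
9 8.87 Mz 0.156 [ 1.3 -4.5  2.7] w 18.18 t 23.4
12 11.86 Mz 0.118 [ 1.9 -5.6  2.6] w 18.48 t 23.65
15 14.86 Mz 0.06 [ 1.5 -5.5  2.5] w 18.39 t 23.9
18 17.86 Mz 0.148 [ 1.8 -6.5  2.9] w 18.35 t 24.15
21 20.86 Mz 0.162 [ 1.  -6.4  3.8] w 18.2 t 24.4
24 23.87 Mz 0.069 [ 0.8 -6.7  3.3] w 18.23 t 24.65
27 26.86 Mz 0.119 [ 0.9 -7.4  3. ] w 18.18 t 24.9
30 29.85 Mz 0.188 [ 0.6 -7.9  3.5] w 18.45 t 25.15
33 32.85 Mz 0.133 [ 1.2 -8.1  3.7] w 18.32 t 25.4
36 35.85 Mz 0.076 [ 0.5 -9.9  4.1] w 18.14 t 25.65
39 38.85 Mz 0.123 [ 0.4 -9.2  3.9] w 18.26 t 25.9
42 41.85 Mz 0.073 [-0.3 -9.2  3.9] w 18.43 t 26.15
45 44.85 Mz 0.141 [-0.9 -9.5  5.1] w 18.24 t 26.4
48 47.86 Mz 0.03 [  0.5 -10.5   4.7] w 18.39 t 26.65
51 50.84 Mz 0.175 [  0.2 -10.7   4.9] w 18.34 t 26.9
54 53.84 Mz 0.191 [ -1.4 -10.8   6.2] w 18.14 t 27.15
57 56.84 Mz 0.175 [ -1.1 -10.    6.9] w 18.38 t 27.4
60 59.84 Mz 0.156 [ -1.  -11.3   6.1] w 18.35 t 27.65
63 62.84 Mz 0.111 [ -1.  -10.3   6.6] w 18.63 t 27.9
66 65.85 Mz 0.109 [ -0.5 -11.5   5.7] w 18.65 t 28.15
```

```bash
python3 - <<'E'
from h import *
def ang():
    y=R.from_rotvec(manip.get_ee_rot()).as_matrix()[:,1]
    return np.degrees(j[2]+np.pi/2-np.arctan2(y[1],y[0]))
pos=W(.0693,.0295,.073)
for d in(66,67,68,69,70,71,72.1):
    manip.move_to(pos,ori(np.radians(d)))
    m=[]
    for i in range(8): manip.hold(.03); m.append(manip.get_torque()[2])
    print(d,ang().round(2),"Mz",np.mean(m).round(3),F().round(1),"t",round(manip.get_time(),2))
c=manip.camera("side");np.savez("side9.npz",**c)
cv2.imwrite("pics/side_5.png",cv2.resize(c["image"][185:260,212:332,::-1],(800,500),interpolation=cv2.INTER_CUBIC))
E
```

```text
66 65.86 Mz 0.13 [-4.9 -2.5 12.8] t 28.67
67 66.86 Mz 0.131 [-4.6 -2.1 13. ] t 29.18
68 67.86 Mz 0.117 [-4.7 -2.9 14. ] t 29.7
69 68.86 Mz 0.119 [-5.9 -1.9 13.6] t 30.22
70 69.86 Mz 0.12 [-5.  -2.5 12.8] t 30.73
71 70.86 Mz 0.093 [-5.  -2.2 13.6] t 31.25
72.1 71.96 Mz 0.107 [-5.5 -2.6 13.5] t 31.77
```

View pics/side_5.png

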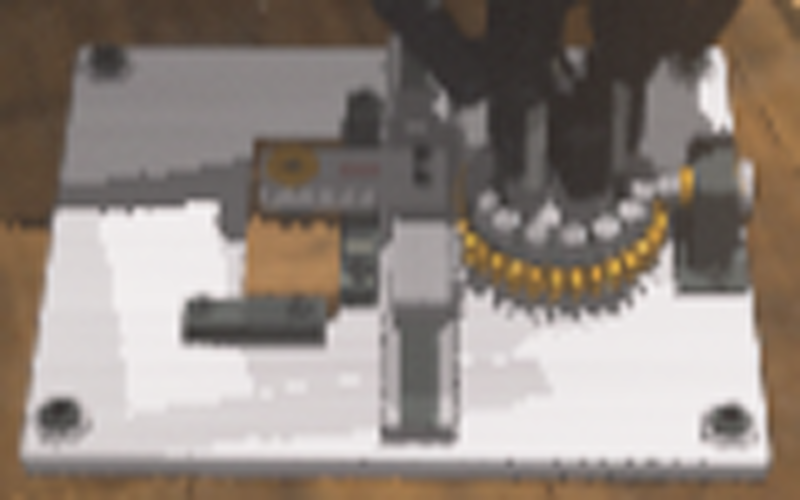

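The picture shows the blank tight in the corner (right edge at x≈342, lower end at y≈298) and the bush flange at (292,163). I convert that shift into travel.

```bash
python3 - <<'E'
import cv2,numpy as np
from fit import *
j=np.load("jig.npy")
pix=lambda y:((proj(S,pose(j,[(-.015,y,.047)]))-[212,185]+.5)*20/3-.5)[0].round(1)
for y in(-.0055,.033,.035,.037): print(y,pix(y))
# travel from flange yellow blob and image registration of the arm patch
def cen(f,rows,lo):
    im=np.load(f)["image"]; h=cv2.cvtColor(im,cv2.COLOR_RGB2HSV)
    m=(h[...,0]>17)&(h[...,0]<32)&(h[...,1]>lo)
    m[:rows[0]]=0;m[rows[1]:]=0;m[:,:249]=0;m[:,262:]=0
    v,u=np.nonzero(m); return len(u),((u.mean()-212+.5)*20/3-.5).round(1),((v.mean()-185+.5)*20/3-.5).round(1)
print(cen("side0.npz",(218,230),150),cen("side9.npz",(205,214),150))
# blank predicted flush corners, top face
L=[(0,.07,.024),(-.03,.07,.024),(-.03,0,.024),(0,0,.024)]
print(((proj(S,pose(j,L))-[212,185]+.5)*20/3-.5).round(0).tolist())
E
```

```text
-0.0055 [289.8 253.6]
0.033 [294.  165.1]
0.035 [294.2 160.7]
0.037 [294.5 156.2]
(24, np.float64(286.7), np.float64(258.4)) (0, np.float64(nan), np.float64(nan))
[[345.0, 137.0], [254.0, 137.0], [244.0, 292.0], [341.0, 293.0]]<stdin>:11: RuntimeWarning: Mean of empty slice.
  ret = ret.dtype.type(ret / rcount)
```

```bash
python3 - <<'E'
import cv2,numpy as np
a=np.load("side0.npz")["image"].astype(float);b=np.load("side9.npz")["image"].astype(float)
def cen(im,r0,r1):
    p=im[r0:r1,248:264]; w=np.clip((p[...,0]-p[...,2])/(p.sum(2)+1),0,None)
    w=w-np.median(w); 
    m=w>.5*w.max(); v,u=np.nonzero(m)
    return m.sum(),((v.mean()+r0-185+.5)*20/3-.5).round(1),((u.mean()+248-212+.5)*20/3-.5).round(1)
print(cen(a,219,229),cen(b,205,214))
# dark bore / arm edges: column profile of the arm (u 258..270 full)
for im,r in((a,(216,234)),(b,(202,220))): print(im[r[0]:r[1],262:268].mean((1,2)).round(0))
E
```

```text
(np.int64(34), np.float64(257.9), np.float64(287.3)) (np.int64(34), np.float64(164.4), np.float64(292.8))
[136. 136. 121. 122. 135. 194. 225. 206. 203. 223. 224. 189. 114. 108.
  91.  95. 101.  95.]
[ 84.  76.  74.  69.  62.  81.  97.  94.  90.  93.  97. 103. 110. 108.
  89.  68.  66.  81.]
```

The flange moved 93.5 px against 92.9 px expected for 40.5 mm, so the knob is on the third stop. Handing in with the grip held.

```bash
python3 - <<'E'
from h import *
print(manip.get_time(),manip.get_grip_force(),F().round(1)); print(manip.sign_off())
E
```

```text
31.8167 52.19779365579598 [-5.1 -2.7 14. ]
the job is handed in; nothing more can be done
None
```

The blank is flush in the fence corner against both fences, and the job was handed in at 31.8 s with the gripper still holding the knob on the third stop. I placed that stop by gripper angle (72.0°) and measured bush travel (about 40.8 mm, expected 40.5), because the clicks were too faint in the torque readings to count.

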